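# Shim the rocking test stand

### The job

The motor test stand rocks because its front foot is too short. Push the wedge, thin end first, along the bench under that front foot until the stand no longer rocks: the front foot stands on the wedge and the other three feet stand firmly on the bench. Only push the wedge, without lifting it; do not touch the stand or shove it out of its place, and leave the other things where they are.

Things in the scene. Friction and masses are not known exactly. Their poses are not given: they have to be found in the camera images.
- stand: motor test stand, about 2 kg, loose on the bench: a flat black cross of 20 mm bar (285 mm fore and aft, 220 mm across, 40 to 60 mm above the bench) on four rubber ball feet, two grey drums over the crossing, top 158 mm. Origin at bench level below the crossing when level; x to its rear, y to its left, z vertical when level. At rest it leans nose down by 0.067 rad about the left and right feet
- front_foot: short front foot, a 44 mm black ball under the front bar, 150 mm in front of the crossing, 10 mm too short; origin at the ball's lowest point, on the bench at the start. Raising it on the wedge takes a push of only 2 to 6 N; once the rear foot is down the push rises within some 8 mm of travel to about 8 to 15 N, and pushing on then only slides the whole stand along
- rear_foot: rear foot, a 44 mm rubber ball 110 mm behind the crossing. Origin at the lowest point of the ball: about 7 mm above the bench at the start, 0 when down
- left_foot_bottom (a point): lowest point of the left ball foot, 100 mm left of the crossing, on the bench
- right_foot_bottom (a point): lowest point of the right ball foot, 100 mm right of the crossing, on the bench
- wedge: grey plastic wedge, 90 g, flat on the bench in front of the front foot, roughly pointing at it: 120 mm long, 50 wide, 2 thick at the tip, rising evenly to 24 at the back. Origin at the centre of the underside; x to the tip, 60 mm ahead; upright back face 60 mm behind; z up. Friction keeps it under the foot. The height is right with the foot some 40 to 50 mm in from the tip
- jar: small pale capped jar, 52 mm across, 55 mm high, a bystander, origin under its centre
- screwdriver: screwdriver lying on the bench, a bystander
- bracket: yellow printed bracket, 50 x 40 x 41 mm, a bystander, origin under its centre

How it is judged:
By the outcome, as a careful person would: the job done as asked, in the order asked, and still so for the second after the job is handed in, with the robot touching nothing.
It also fails if it takes over 51 s, if anything falls off the work surface, if the arm or the gripper's body presses on something with over 40 N, if the wrist force passes 120 N, or if a joint passes its speed limit or range.

### The arm

A 6-joint arm with a two-finger parallel gripper is mounted at the origin on the work surface. World frame = base frame: x ahead of the robot, y to its left, z up, the work surface at z = 0. Lengths are in m, angles in degrees, forces in N, time in s.
With the tool pointing down it reaches from about 0.375 to 0.9 m from the base axis. Payload 3.1 kg.
Tool frame: the origin (TCP) lies on the centre line of the jaws, within the pads' length; the fingertips stand 8 mm ahead of it and the grasp point (between the pads) lies 11 mm behind it; y points along the fingers, x is the direction in which the jaws open and shut, and the axes are right-handed (so a half turn about y gives the same grasp; the last joint's range is limited). The gripper opens to 87 mm and grips with 3 to 60 N. Pads are 19 mm wide; open, the fingers measure 117 mm over their backs; the gripper's body (75 mm by 190 mm) begins 51 mm behind the grasp point.
Start: joints at [-76.633, 30.224, 82.088, -0, 67.689, -10.227], TCP at [0.25, -0.573, 0.231] pointing down, gripper open.
Joint ranges: [-176.69, 176.69], [-43.24, 126.21], [12.49, 139.97], [-82, 262], [0, 151.66], [-163.58, 163.58]. Speed limits (degrees/s): [159.86, 159.86, 180, 180, 180, 180].

### API

Orientations are given as a 3x3 rotation matrix whose columns are the frame's x, y, z axes.
In Python, from rig import read_state, imaging, job, spotter gives the robot as it stands.
- The arm moves only by the tool apply_moves, never from a script. Its argument "steps" is a list of rows, each an object of numbers: "x", "y", "z": the shift along the world's x, y, z in mm; "spin": the turn about the world's z in rad. In form: [{"x": .., "y": .., "z": .., "spin": ..}, ...]. A call has 1 to 12 rows; each row shifts and turns the pose as measured when the row begins; what a row does not reach is not made up. A row lasts 1/10 s, in which the tool goes at most 50 mm and 8.59 degrees, less where a joint would pass 70% of its speed; a pose out of reach is approached as far as the arm can. A call is refused whole if a number of a shift passes 50 or a number of a turn 0.15, either way. A call with a gripper value outside its range is refused whole. "grip" is the finger opening in mm, from 0 to 87, set as the call begins (left out, the last holds). The fingers move at their own pace and stop on an object; the grip force is fixed at half the most. Time passes only in rows, so rows that do not move let the fingers close. It gives the time, the measured TCP pose, the force and the opening at its end, in the units of the state.
- read_state(): the state, without advancing time (a new reading comes with each control period).
- imaging.capture(name): name is "side" or "top"; returns the picture (384x512x3 uint8, red, green, blue); there is no depth.
- imaging.camera_params(name): a dict with "fov_y" (degrees; the focal length in pixels is half the picture's height over the tangent of half this angle, whatever the lens; pixels are square), "cx", "cy" (the principal point, pixels), "R" (3x3) and "t" (3): a world point X has camera coordinates R X + t. Camera axes: x right, y down, z forward; pixel columns grow to the right and rows downward; lengths in m; the calibration is good to about 2 mm. A picture is of the moment at which its call begins. camera_params takes no time and is no camera call.
- job.hand_in(): hands the job in, once; it reports no verdict.
Trained networks look in the newest picture that a camera, given by its name, has taken for a name from the list of things; names that differ only in an ending like _2 or _b are one class to them, and where a whole thing is asked for, a point or a joint stands for the part that bears it (a point fixed in the world has none). Each returns a list of dicts, best first, with "score" (0 to 1); they miss things now and then, are a little off and sometimes report something else, mostly with a low value. They report only what shows in the picture. A call takes as long as a camera call.
- spotter.cut_out(name, camera): "mask" (384x512 bool, what is visible of it) and "rect" ([left, top, width, height] in pixels, round what is visible of it).
The state is a dict: "time_s": time; "joint_positions": joint angles; "qvel": joint speeds; "tau": joint torques, N m; "position": TCP position; "tcp_rot": TCP orientation; "force": force on the tool from outside, world axes, zero at the start; "moment": the same for the moment, N m; "opening": opening from 0.0 (shut) to 1.0 (fully open).
Only numpy, scipy, OpenCV 4.12 (cv2) and the standard library are available. Lean on these libraries where they do the work, as an engineer would, in place of code of your own. Each camera call takes 0.05 s, during which the arm holds its last target.

## Working session

There is one attempt and no reset: what is moved stays moved. The work goes in short steps, Python scripts to look and compute and a tool call to move; the robot and the scene stay as the last step left them, time stands still between calls to the robot, and variables do not carry over. Pictures are saved under pics/ and viewed, and the job is handed in when it is done.

Besides the shell and the picture viewer there is one more tool, called as a command line: name --argument value ..., lists and objects as JSON in quotes. apply_moves: Moves the arm, as the interface text tells. Its arguments: {"type":"object","properties":{"steps":{"type":"array"},"grip":{"type":"number"}},"required":["steps"]}

```bash
mkdir -p pics; ls
python3 - <<'E'
from rig import read_state, imaging, job, spotter
import cv2,json
print(read_state())
for c in ("side","top"):
    im=imaging.capture(c); cv2.imwrite(f"pics/{c}0.png",im[:,:,::-1])
    print(c,imaging.camera_params(c))
    for n in ("wedge","front_foot","stand","rear_foot"):
        for d in spotter.cut_out(n,c)[:2]: print(c,n,d["score"],d["rect"],d["mask"].sum())
E
```

```text
pics
{'time_s': 0.0, 'joint_positions': array([-7.66316792e+01,  3.02804430e+01,  8.21580539e+01,  1.45795797e-03,
        6.76882358e+01, -1.02268793e+01]), 'qvel': array([-0.01436899, -0.07057772,  0.03897271, -0.01044928, -0.12261513,
       -0.00824183]), 'tau': array([-5.03573665e-04, -4.40045357e+01, -1.76593155e+01,  6.33445289e-02,
        5.83299925e-02, -1.69665982e-04]), 'position': array([ 0.25003707, -0.57201255,  0.22954652]), 'tcp_rot': array([[ 4.00262856e-01, -4.88510731e-04,  9.16400244e-01],
       [-9.16397799e-01,  2.15741104e-03,  4.00262938e-01],
       [-2.17258474e-03, -9.99997553e-01,  4.15861346e-04]]), 'force': array([ 0.57989389, -0.67964329, -0.17736724]), 'moment': array([ 0.01343696,  0.0107841 , -0.0193974 ]), 'opening': 1.0004071818465015}
side {'fov_y': 46.58256658864238, 'cx': 259.461771806414, 'cy': 187.18770431113387, 'R': array([[-0.97526551, -0.22095441,  0.00602817],
       [-0.14096068,  0.60071349, -0.78693926],
       [ 0.1702565 , -0.76832445, -0.61700103]]), 't': array([0.53788623, 0.12363949, 1.1601815 ])}
side stand 0.65 [198.6, 199.9, 97.2, 91.1] 4381
side rear_foot 0.82 [217.6, 277.3, 16.8, 15.2] 240
top {'fov_y': 45.180238311069715, 'cx': 249.059241477906, 'cy': 200.52776681351867, 'R': array([[-0.01042458, -0.99964422,  0.02455112],
       [-0.99456619,  0.00782202, -0.10381193],
       [ 0.10358296, -0.02549991, -0.99429388]]), 't': array([-0.05332508,  0.58267552,  1.05140797])}
top wedge 0.87 [225.7, 221.6, 54.4, 29.9] 1084
top front_foot 0.35 [123.0, 254.2, 21.7, 19.0] 123
top stand 0.85 [83.8, 168.8, 127.9, 106.9] 4892
top rear_foot 0.49 [78.5, 204.8, 21.2, 16.9] 104
```

View pics/side0.png

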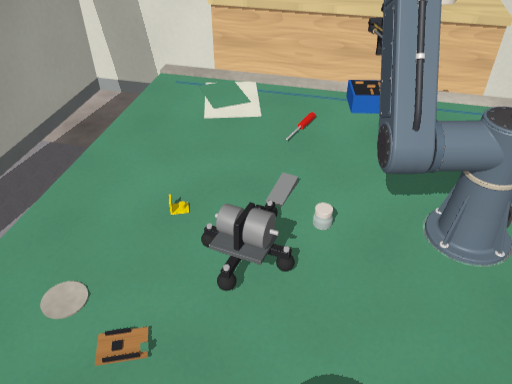

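View pics/top0.png

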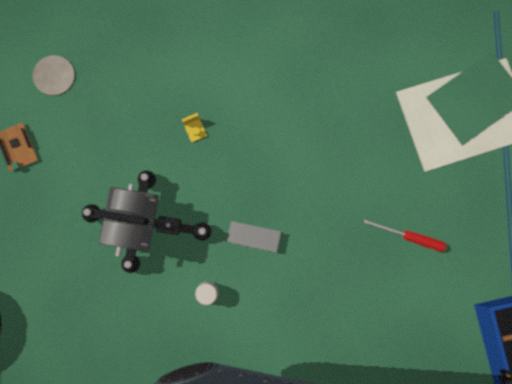

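```bash
cat > h.py <<'E'
from rig import read_state, imaging, job, spotter
import cv2,numpy as np
from scipy.optimize import least_squares,minimize
def cam(c):
    p=imaging.camera_params(c); f=192/np.tan(np.radians(p["fov_y"]/2)); return p,f
def proj(c,X):
    p,f=cam(c); q=np.asarray(X)@np.array(p["R"]).T+p["t"]; return np.c_[f*q[:,0]/q[:,2]+p["cx"],f*q[:,1]/q[:,2]+p["cy"]]
def back(c,uv,z):
    p,f=cam(c);R=np.array(p["R"]);o=-R.T@p["t"];d=R.T@np.array([(uv[0]-p["cx"])/f,(uv[1]-p["cy"])/f,1.]);return o+d*(z-o[2])/d[2]
W=np.array([[s,y,z] for y in(-.025,.025) for s,z in((.06,0),(.06,.002),(-.06,0),(-.06,.024))])
def wpts(x,y,a):
    R=np.array([[np.cos(a),-np.sin(a),0],[np.sin(a),np.cos(a),0],[0,0,1]]);return W@R.T+[x,y,0]
def wmask(c,p,S=8):
    h=cv2.convexHull((proj(c,wpts(*p))*S+S/2).astype(np.float32).reshape(-1,1,2)).astype(np.int32)
    m=np.zeros((384*S,512*S),np.uint8);cv2.fillPoly(m,[h],1);return cv2.resize(m.astype(np.float32),(512,384),interpolation=cv2.INTER_AREA)
def fitw(masks,p0):
    def cost(p): 
        return sum(np.abs(wmask(c,p)-m).sum() for c,m in masks.items())
    best=minimize(cost,p0,method="Nelder-Mead",options=dict(initial_simplex=[p0]+[np.array(p0)+d for d in np.diag([.01,.01,.1])],maxiter=150))
    return best.x,best.fun
E
python3 - <<'E'
from h import *
imaging.capture("top")
m=spotter.cut_out("wedge","top")[0]["mask"]
c=back("top",(255,237),.012)
print(c)
for a0 in (1.45,1.8):
    print(fitw({"top":m},[c[0],c[1],a0]))
im=imaging.capture("top")
cv2.imwrite("pics/topz.png",cv2.resize(im[150:310,70:300,::-1],None,fx=3.4,fy=3.4,interpolation=cv2.INTER_CUBIC))
im=imaging.capture("side")
cv2.imwrite("pics/sidez.png",cv2.resize(im[160:300,180:350,::-1],None,fx=4.2,fy=4.2,interpolation=cv2.INTER_CUBIC))
for d in spotter.cut_out("wedge","side"): print(d["score"],d["rect"],d["mask"].sum())
E
```

```text
[ 0.49719571 -0.07230759  0.012     ]
(array([ 0.49968169, -0.06867421,  1.34649356]), np.float64(47.890625))
(array([ 0.49964535, -0.06870064,  1.34849299]), np.float64(48.5625))
0.79 [267.6, 175.4, 27.9, 31.1] 590
0.17 [286.9, 112.5, 31.6, 27.9] 167
```

View pics/topz.png

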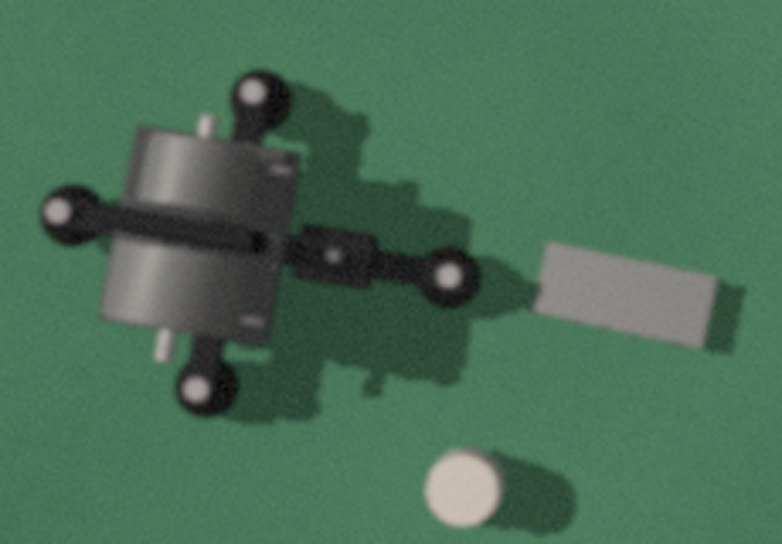

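View pics/sidez.png

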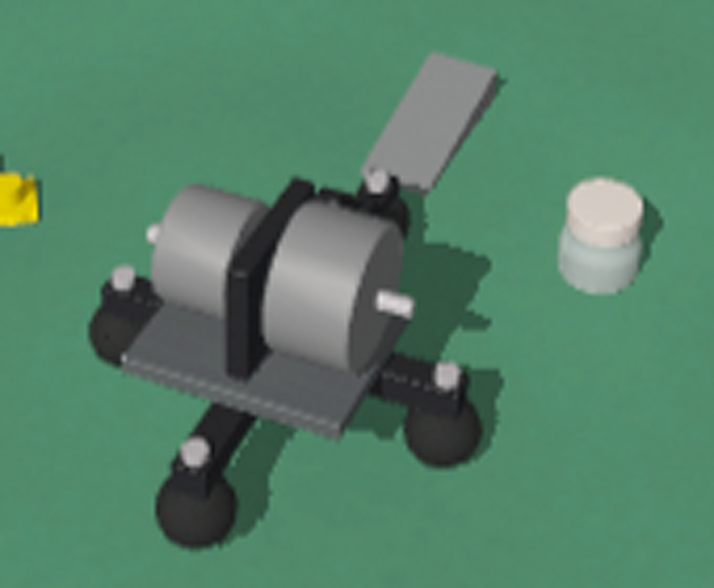

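Run:
```python
from h import *
m={"top":None,"side":None}
m={c:spotter.cut_out("wedge",c)[0]["mask"] for c in m}
for mm in ({"top":m["top"]},{"side":m["side"]},m): print(fitw(mm,[.4997,-.0687,1.347]))
P=lambda u,v,z:back("top",((u+.5)/3.4-.5+70,(v+.5)/3.4-.5+150),z)
fr=P(450,277,.022);re=P(70,214,.029);l=P(207,387,.022);r=P(262,100,.022)
for q in(fr,re,l,r):print(q.round(4))
d=re-fr;print(np.linalg.norm(d[:2]),np.degrees(np.arctan2(d[1],d[0])),np.linalg.norm(l-r),np.degrees(np.arctan2(*(r-l)[[1,0]])))
S=lambda u,v,z:back("side",((u+.5)/4.2-.5+180,(v+.5)/4.2-.5+160),z)
print(S(197,508,.029),S(443,428,.022),S(127,330,.022))
# bolts
print(P(449,276,.06),P(57,212,.07))
j=spotter.cut_out("jar","top")[0]["rect"];print(back("top",(j[0]+j[2]/2,j[1]+j[3]/2),.055))
# residual of wedge corners
print(proj("top",wpts(.4997,-.0687,1.347)).round(1).tolist())
```

```text
(array([ 0.49890388, -0.06822739,  1.34062018]), np.float64(46.765625))
(array([ 0.50045963, -0.06582713,  1.3421744 ]), np.float64(38.796875))
(array([ 0.4994115 , -0.06795416,  1.33882569]), np.float64(97.3125))
[0.5119 0.0522 0.022 ]
[0.5571 0.3108 0.029 ]
[0.4386 0.2174 0.022 ]
[0.636  0.1826 0.022 ]
0.26252022862015617 80.08829292690483 0.20045719541598087 -10.004748105300372
[0.55688774 0.31080345 0.029     ] [0.44005334 0.21858259 0.022     ] [0.63685851 0.18438707 0.022     ]
[0.51111403 0.04990623 0.06      ] [0.55517792 0.30627036 0.07      ]
[0.37044429 0.03484859 0.055     ]
[[231.1, 220.6], [231.1, 220.5], [279.9, 231.2], [280.8, 230.8], [226.5, 241.0], [226.5, 241.0], [275.6, 251.7], [276.5, 251.8]]
```

apply_moves --steps '[{"x": 19,"y": 34,"z": -8,"spin": 0.077},{"x": 19,"y": 34,"z": -8,"spin": 0.077},{"x": 19,"y": 34,"z": -8,"spin": 0.077},{"x": 19,"y": 34,"z": -8,"spin": 0.077},{"x": 19,"y": 34,"z": -8,"spin": 0.077},{"x": 19,"y": 34,"z": -8,"spin": 0.077},{"x": 19,"y": 34,"z": -8,"spin": 0.077},{"x": 19,"y": 34,"z": -8,"spin": 0.077},{"x": 19,"y": 34,"z": -8,"spin": 0.077},{"x": 19,"y": 34,"z": -8,"spin": 0.077},{"x": 19,"y": 34,"z": -8,"spin": 0.077},{"x": 0,"y": 0,"z": 0,"spin": 0}]' --grip 18

```text
time_s: 2.1
position: [0.4647, -0.1898, 0.1423]
tcp_rot: [[0.96, 0.013, 0.279], [-0.279, -0.007, 0.96], [0.014, -1.0, -0.003]]
force: [-0.8, 0.3, 0.0]
opening: 0.212
```

apply_moves --steps '[{"x": 6,"y": 12,"z": -20,"spin": 0.026},{"x": 6,"y": 12,"z": -20,"spin": 0.026},{"x": 0,"y": 0,"z": -20,"spin": 0},{"x": 0,"y": 0,"z": -20,"spin": 0},{"x": 0,"y": 0,"z": 0,"spin": 0},{"x": 0,"y": 0,"z": 0,"spin": 0}]'

```text
time_s: 2.7
position: [0.4805, -0.1683, 0.0623]
tcp_rot: [[0.974, 0.021, 0.226], [-0.226, -0.012, 0.974], [0.023, -1.0, -0.007]]
force: [0.2, 0.3, 0.9]
opening: 0.204
```

apply_moves --steps '[{"x": 0,"y": 0,"z": -15,"spin": 0},{"x": 0,"y": 0,"z": -15,"spin": 0},{"x": -1,"y": 0,"z": -10,"spin": 0},{"x": 0,"y": 0,"z": 0,"spin": 0},{"x": 0,"y": 0,"z": 0,"spin": 0}]'

```text
time_s: 3.2
position: [0.4827, -0.1727, 0.0263]
tcp_rot: [[0.973, 0.03, 0.23], [-0.229, -0.018, 0.973], [0.033, -0.999, -0.011]]
force: [0.1, -0.0, 0.2]
opening: 0.204
```

Run:
```python
from h import *
im=imaging.capture("side")
cv2.imwrite("pics/side1.png",cv2.resize(im[120:300,180:380,::-1],None,fx=3.3,fy=3.3,interpolation=cv2.INTER_CUBIC))
im=imaging.capture("top")
cv2.imwrite("pics/top1.png",cv2.resize(im[150:310,150:380,::-1],None,fx=3.4,fy=3.4,interpolation=cv2.INTER_CUBIC))
s=read_state();print(s["position"],s["force"],s["tcp_rot"])
```

```text
[ 0.48277251 -0.1725803   0.02636094] [-0.23005552 -0.48193386  0.17377433] [[ 0.97285012  0.02991783  0.22949416]
 [-0.22901946 -0.01847639  0.97324648]
 [ 0.03335764 -0.99938158 -0.01112299]]
```

View pics/side1.png

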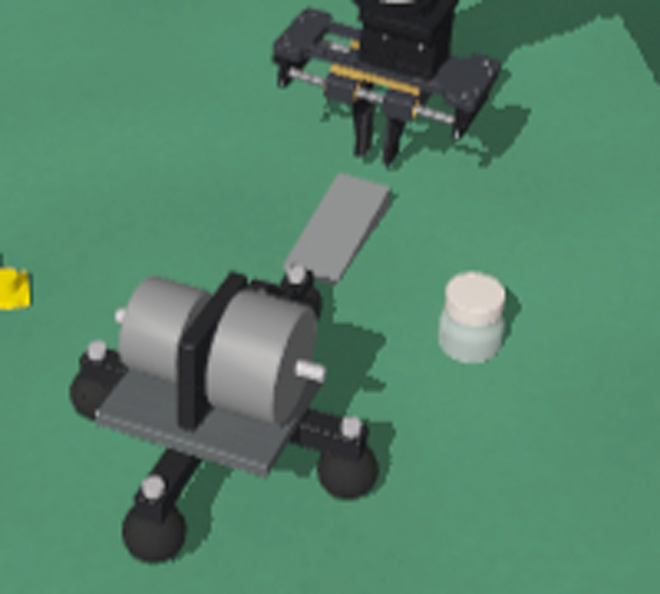

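View pics/top1.png

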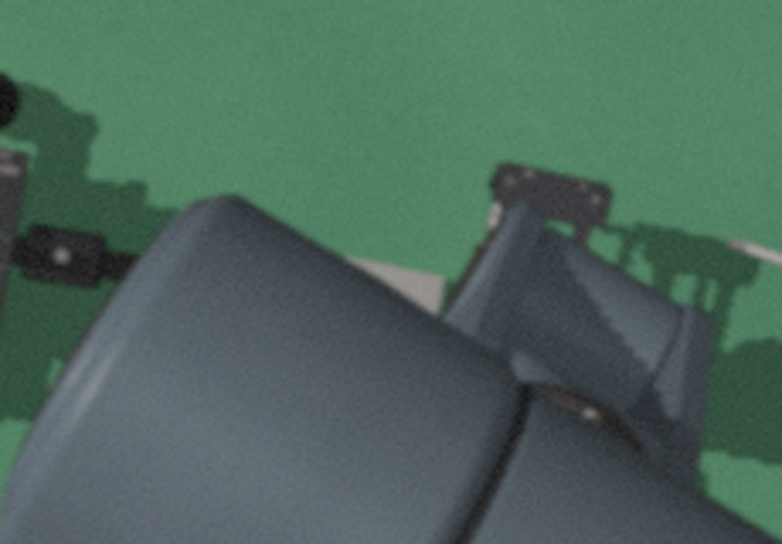

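Run:
```python
from h import *
s=read_state()
tip=s["position"]+s["tcp_rot"][:,1]*.008
print(tip,proj("side",[tip]),back("side",(375.5/3.3+180-.4,160/3.3+120-.4),.018))
m=spotter.cut_out("wedge","side")[0]["mask"]
print(fitw({"side":m},[.4997,-.0687,1.34]))
print((proj("side",wpts(.4997,-.0687,1.34))-[180,120])*3.3)
```

```text
[ 0.48301185 -0.17272811  0.01836588] [[293.83195682 166.69613841]] [ 0.48321482 -0.16572583  0.018     ]
(array([ 0.4998302 , -0.06728913,  1.34180893]), np.float64(47.140625))
[[281.97477236 266.22061979]
 [282.00812462 264.42972684]
 [338.09431807 191.07915146]
 [339.09590415 169.9062264 ]
 [335.29252001 283.03803329]
 [335.37914517 281.23925209]
 [388.7259177  205.85919374]
 [390.3096737  184.57796412]]
```

apply_moves --steps '[{"x": -5,"y": 2,"z": -8,"spin": 0},{"x": -4,"y": 4,"z": -8,"spin": 0},{"x": 0,"y": 4,"z": 0,"spin": 0}]'

```text
time_s: 3.65
position: [0.4735, -0.1625, 0.0102]
tcp_rot: [[0.973, 0.032, 0.23], [-0.229, -0.02, 0.973], [0.035, -0.999, -0.012]]
force: [-0.9, -0.4, -0.3]
opening: 0.208
```

apply_moves --steps '[{"x": 3,"y": 6,"z": 4,"spin": 0},{"x": 2,"y": 8,"z": 1,"spin": 0},{"x": 2,"y": 8,"z": 0,"spin": 0}]'

```text
time_s: 3.95
position: [0.4803, -0.1385, 0.015]
tcp_rot: [[0.973, 0.03, 0.231], [-0.23, -0.019, 0.973], [0.034, -0.999, -0.011]]
force: [0.1, 0.2, 0.1]
opening: 0.207
```

apply_moves --steps '[{"x": 2,"y": 2,"z": 0,"spin": 0},{"x": 1,"y": 8,"z": 0,"spin": 0},{"x": 1,"y": 8,"z": 0,"spin": 0.02},{"x": 1,"y": 8,"z": 0,"spin": 0.02},{"x": 1,"y": 8,"z": 0,"spin": 0.02}]'

```text
time_s: 4.45
position: [0.488, -0.1012, 0.0156]
tcp_rot: [[0.986, 0.034, 0.166], [-0.165, -0.018, 0.986], [0.036, -0.999, -0.012]]
force: [0.2, -0.0, -0.1]
opening: 0.206
```

```bash
cat > look.py <<'E'
from h import *
import sys
n=sys.argv[1]; g=[float(a) for a in sys.argv[2:5]]
im=imaging.capture("side")
cv2.imwrite(f"pics/side{n}.png",cv2.resize(im[140:300,180:340,::-1],None,fx=3.7,fy=3.7,interpolation=cv2.INTER_CUBIC))
d=spotter.cut_out("wedge","side")
if d:
    m=d[0]["mask"];print(d[0]["score"],m.sum())
    p,f=fitw({"side":m},g);print("wedge",p.round(4),f)
    foot=np.array([.5119,.0522]);dd=np.array([np.cos(p[2]),np.sin(p[2])]);rel=foot-p[:2];print("foot along",rel@dd,"lat(left+)",dd[0]*rel[1]-dd[1]*rel[0])
s=read_state();print(s["position"],s["force"],np.degrees(np.arctan2(s["tcp_rot"][1,2],s["tcp_rot"][0,2])),s["time_s"])
E
python3 look.py 2 .5035 -.048 1.37
```

```text
0.92 457
wedge [ 0.5005 -0.0331  1.4705] 169.59375
foot along 0.08604688910088898 lat(left+) -0.0027813064029375747
[ 0.48751195 -0.10058935  0.01551421] [-0.13138371  0.15114958 -0.44555201] 80.4742713071182 4.55
```

View pics/side2.png

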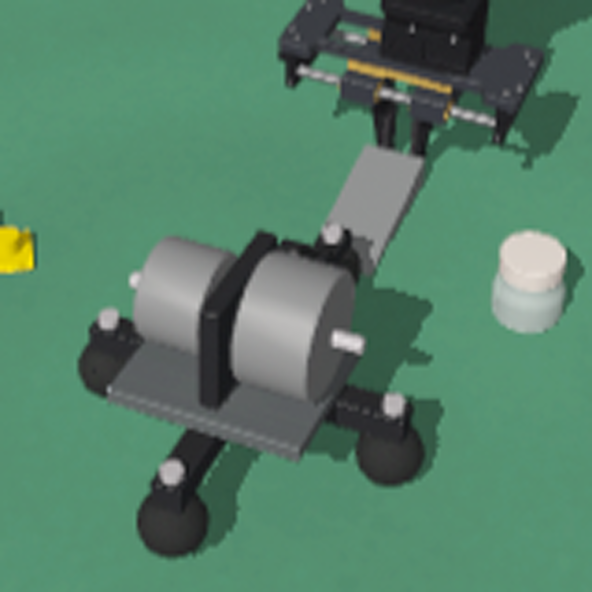

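```bash
cat >> h.py <<'E'
def fitv(m,p0,valid):
    cost=lambda p:(np.abs(wmask("side",p)-m)*valid).sum()
    best=minimize(cost,p0,method="Nelder-Mead",options=dict(initial_simplex=[p0]+[np.array(p0)+d for d in np.diag([.008,.008,.08])],maxiter=200,xatol=1e-4,fatol=.1))
    return best.x,best.fun
E
python3 - <<'E'
s=open('look.py').read()
s=s.replace('p,f=fitw({"side":m},g)','valid=np.ones(m.shape);valid[196:222,200:280]=0;p,f=fitv(m,g,valid)')
open('look.py','w').write(s)
E
python3 look.py 3 .5005 -.033 1.4
```

```text
0.71 498
wedge [ 0.5015 -0.0287  1.4065] 23.5625
foot along 0.0814882885016625 lat(left+) 0.0029199751653075385
[ 0.48789064 -0.10165233  0.01556821] [ 0.19110048  0.06637603 -0.09400207] 80.38430725988059 4.65
```

apply_moves --steps '[{"x": 1,"y": 7,"z": 0,"spin": 0},{"x": 1,"y": 7,"z": 0,"spin": 0},{"x": 1,"y": 7,"z": 0,"spin": 0},{"x": 1,"y": 7,"z": 0,"spin": 0}]'

```text
time_s: 5.05
position: [0.4939, -0.0755, 0.0159]
tcp_rot: [[0.985, 0.037, 0.168], [-0.167, -0.022, 0.986], [0.041, -0.999, -0.015]]
force: [-0.3, -6.5, -0.5]
opening: 0.206
```

```bash
python3 look.py 4 .506 -.0 1.41
```

```text
0.66 403
wedge [ 0.5083 -0.0046  1.3892] 16.875
foot along 0.05647356428560249 lat(left+) 0.006722502164383207
[ 0.49359389 -0.07441398  0.01587527] [ 0.19516658 -1.12724122  0.23781911] 80.33144099152138 5.15
```

View pics/side4.png

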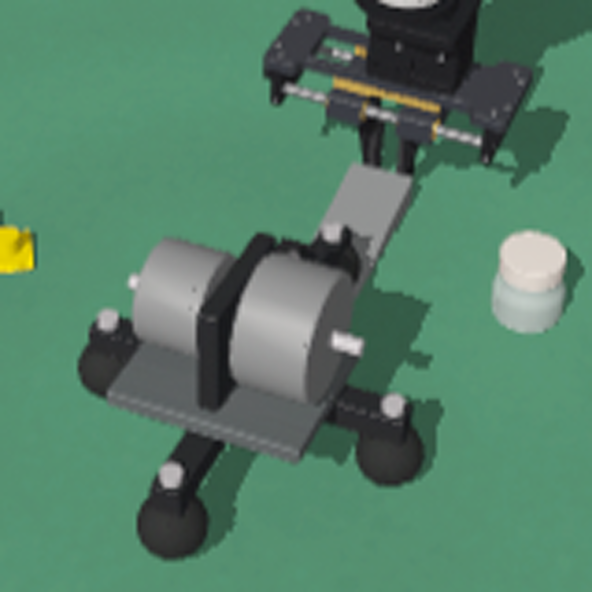

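apply_moves --steps '[{"x": 0,"y": 7,"z": 0,"spin": 0},{"x": 0,"y": 7,"z": 0,"spin": 0},{"x": 0,"y": 7,"z": 0,"spin": 0}]'

```text
time_s: 5.45
position: [0.4959, -0.056, 0.0163]
tcp_rot: [[0.985, 0.041, 0.168], [-0.167, -0.025, 0.986], [0.045, -0.999, -0.017]]
force: [-1.0, -6.3, -0.3]
opening: 0.207
```

```bash
python3 look.py 5 .508 .012 1.4
```

```text
0.64 378
wedge [0.5096 0.0111 1.3869] 36.484375
foot along 0.04082626559914549 lat(left+) 0.005213107455798855
[ 0.49545842 -0.05493323  0.01628735] [0.53570287 0.23153052 0.7621603 ] 80.35476783355564 5.55
```

View pics/side5.png

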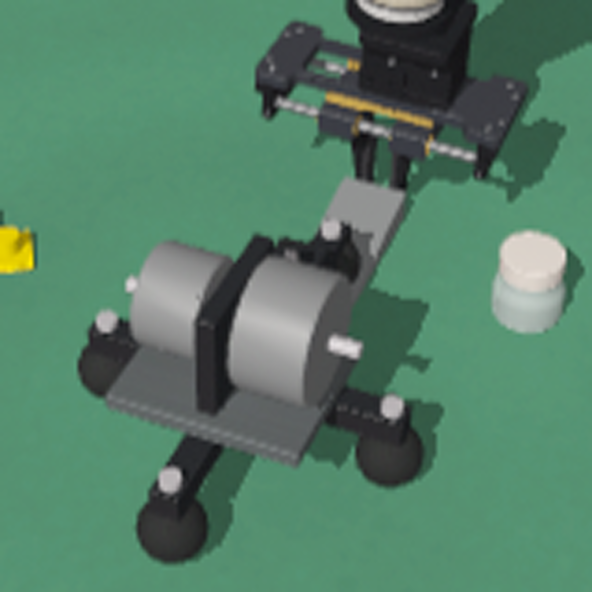

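apply_moves --steps '[{"x": -1,"y": 7,"z": 0,"spin": 0},{"x": -1,"y": 7,"z": 0,"spin": 0}]'

```text
time_s: 5.75
position: [0.4944, -0.0425, 0.0164]
tcp_rot: [[0.985, 0.042, 0.168], [-0.167, -0.025, 0.986], [0.046, -0.999, -0.018]]
force: [-0.8, -5.0, 0.0]
opening: 0.208
```

```bash
python3 look.py 6 .509 .022 1.4
```

```text
0.57 299
wedge [0.5268 0.017  0.8823] 54.171875
foot along 0.017737864505419806 lat(left+) 0.0339140207125829
[ 0.49389166 -0.04148764  0.01632172] [ 0.05801063 -0.53612972  0.41118063] 80.3481295500192 5.85
```

View pics/side6.png

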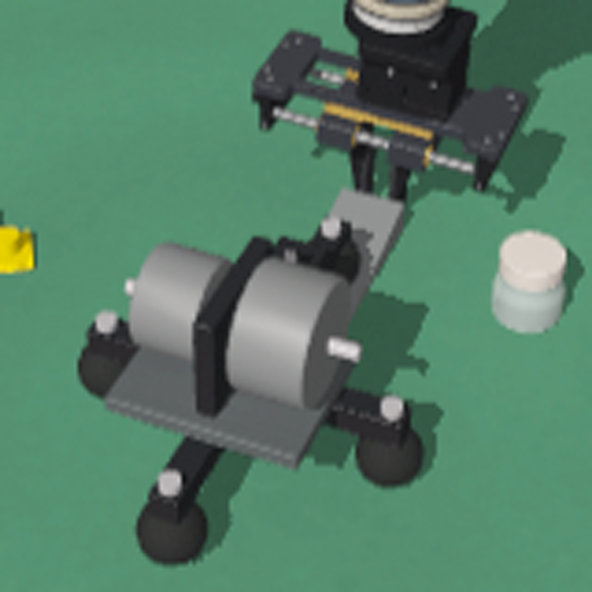

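apply_moves --steps '[{"x": 0,"y": 5,"z": 0,"spin": 0}]'

```text
time_s: 5.95
position: [0.4941, -0.0372, 0.0163]
tcp_rot: [[0.985, 0.042, 0.168], [-0.167, -0.025, 0.986], [0.045, -0.999, -0.018]]
force: [-0.2, -5.7, -0.0]
opening: 0.209
```

apply_moves --steps '[{"x": 0,"y": 4,"z": 0,"spin": 0}]'

```text
time_s: 6.05
position: [0.4942, -0.0337, 0.0163]
tcp_rot: [[0.985, 0.042, 0.168], [-0.167, -0.026, 0.986], [0.046, -0.999, -0.018]]
force: [-0.2, -6.3, -0.3]
opening: 0.206
```

```bash
python3 look.py 7 .509 .03 1.4
```

```text
0.76 269
wedge [0.5056 0.0173 1.4269] 141.59375
foot along 0.03546019045590498 lat(left+) -0.0011953557842911775
[ 0.49415455 -0.03320178  0.01631798] [ 0.08550505 -2.43313623 -0.56178351] 80.33662634275693 6.15
```

View pics/side7.png

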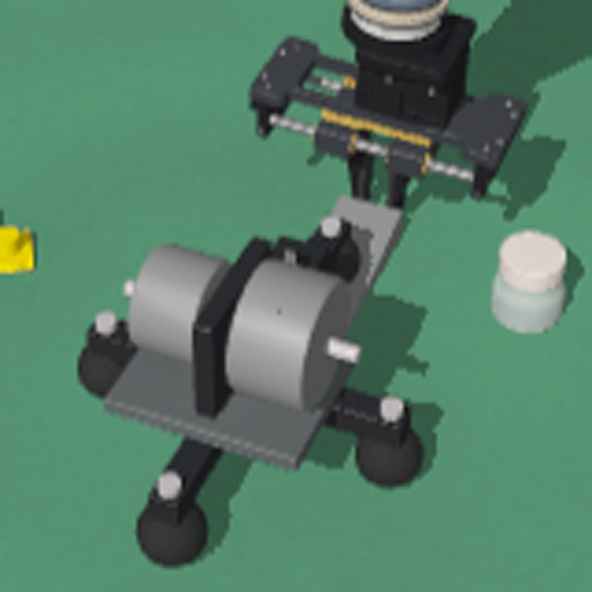

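apply_moves --steps '[{"x": 0,"y": 3,"z": 0,"spin": 0}]'

```text
time_s: 6.25
position: [0.4944, -0.0313, 0.0164]
tcp_rot: [[0.985, 0.042, 0.167], [-0.166, -0.026, 0.986], [0.046, -0.999, -0.019]]
force: [-1.7, -11.9, -0.9]
opening: 0.208
```

apply_moves --steps '[{"x": 0,"y": 2.5,"z": 0,"spin": 0}]'

```text
time_s: 6.35
position: [0.4946, -0.0304, 0.0164]
tcp_rot: [[0.985, 0.042, 0.166], [-0.165, -0.028, 0.986], [0.046, -0.999, -0.021]]
force: [-2.3, -14.4, -0.4]
opening: 0.203
```

```bash
cat > trk.py <<'E'
# track rear/left/right feet bolt+ball patches between saved zoomed pictures (zoom px)
import cv2,sys,numpy as np
from rig import imaging
n=sys.argv[1]
im=imaging.capture("side");cv2.imwrite(f"pics/side{n}.png",cv2.resize(im[140:300,180:340,::-1],None,fx=3.7,fy=3.7,interpolation=cv2.INTER_CUBIC))
boxes={"rear":(125,455,215,570),"right":(70,300,118,400),"left":(350,385,430,495)}
def mv(a,b):
    A=cv2.imread(f"pics/side{a}.png",0);B=cv2.imread(f"pics/side{b}.png",0);o={}
    for k,(x0,y0,x1,y1) in boxes.items():
        s,r=cv2.phaseCorrelate(np.float32(A[y0:y1,x0:x1]),np.float32(B[y0:y1,x0:x1]),cv2.createHanningWindow((x1-x0,y1-y0),cv2.CV_32F)); o[k]=(round(s[0]/3.7,2),round(s[1]/3.7,2))
    print(a,b,o)
seq=[2,3,4,5,6,7]+[a for a in sys.argv[2:]]+[n]
for a,b in zip(seq,seq[1:]): mv(a,b)
mv(2,n)
E
python3 trk.py 8; python3 -c "
from rig import *;s=read_state();print(s['position'],s['force'],s['time_s'])"
```

```text
2 3 {'rear': (0.01, 0.0), 'right': (0.01, 0.02), 'left': (0.0, 0.01)}
3 4 {'rear': (0.0, 0.98), 'right': (-0.03, 0.02), 'left': (-0.07, -0.0)}
4 5 {'rear': (-0.05, 0.98), 'right': (-0.01, 0.02), 'left': (-0.06, -0.03)}
5 6 {'rear': (0.0, 0.97), 'right': (-0.07, 0.04), 'left': (-0.04, 0.04)}
6 7 {'rear': (0.01, 0.95), 'right': (-0.04, -0.01), 'left': (-0.06, -0.01)}
7 8 {'rear': (0.01, -0.0), 'right': (0.01, -0.01), 'left': (0.0, 0.01)}
2 8 {'rear': (-0.94, 3.19), 'right': (-1.04, 1.11), 'left': (-0.97, 1.1)}
[ 0.49462857 -0.03028177  0.01636466] [ -2.39530459 -10.72166017  -0.84335442] 6.4
```

apply_moves --steps '[{"x": -2,"y": -10,"z": 0,"spin": 0},{"x": -5,"y": -30,"z": 0,"spin": 0},{"x": -5,"y": -30,"z": 10,"spin": 0},{"x": 0,"y": -30,"z": 30,"spin": 0},{"x": 0,"y": -30,"z": 40,"spin": 0},{"x": 0,"y": -40,"z": 40,"spin": 0},{"x": 0,"y": -45,"z": 30,"spin": 0},{"x": -20,"y": -45,"z": 0,"spin": 0},{"x": -20,"y": -45,"z": 0,"spin": 0},{"x": -20,"y": -45,"z": 0,"spin": 0},{"x": -20,"y": -45,"z": 0,"spin": 0}]'

```text
time_s: 7.5
position: [0.3959, -0.4198, 0.1649]
tcp_rot: [[0.987, 0.038, 0.159], [-0.158, -0.017, 0.987], [0.04, -0.999, -0.011]]
force: [0.1, -0.2, 0.1]
opening: 0.207
```

```bash
python3 trk.py 9 8
python3 - <<'E'
from h import *
im=imaging.capture("top")
cv2.imwrite("pics/top9.png",cv2.resize(im[150:310,70:300,::-1],None,fx=3.4,fy=3.4,interpolation=cv2.INTER_CUBIC))
cv2.imwrite("pics/top9f.png",im[:,:,::-1])
s=read_state();print(s["position"],s["force"],s["time_s"])
E
```

```text
2 3 {'rear': (0.01, 0.0), 'right': (0.01, 0.02), 'left': (0.0, 0.01)}
3 4 {'rear': (0.0, 0.98), 'right': (-0.03, 0.02), 'left': (-0.07, -0.0)}
4 5 {'rear': (-0.05, 0.98), 'right': (-0.01, 0.02), 'left': (-0.06, -0.03)}
5 6 {'rear': (0.0, 0.97), 'right': (-0.07, 0.04), 'left': (-0.04, 0.04)}
6 7 {'rear': (0.01, 0.95), 'right': (-0.04, -0.01), 'left': (-0.06, -0.01)}
7 8 {'rear': (0.01, -0.0), 'right': (0.01, -0.01), 'left': (0.0, 0.01)}
8 9 {'rear': (-0.0, -0.01), 'right': (-0.01, 0.01), 'left': (-0.01, 0.01)}
2 9 {'rear': (-0.89, 3.12), 'right': (-1.0, 0.96), 'left': (0.09, -0.05)}
[ 0.39498277 -0.42541772  0.16514223] [0.03673756 0.19588417 0.56391261] 7.6
```

View pics/side9.png

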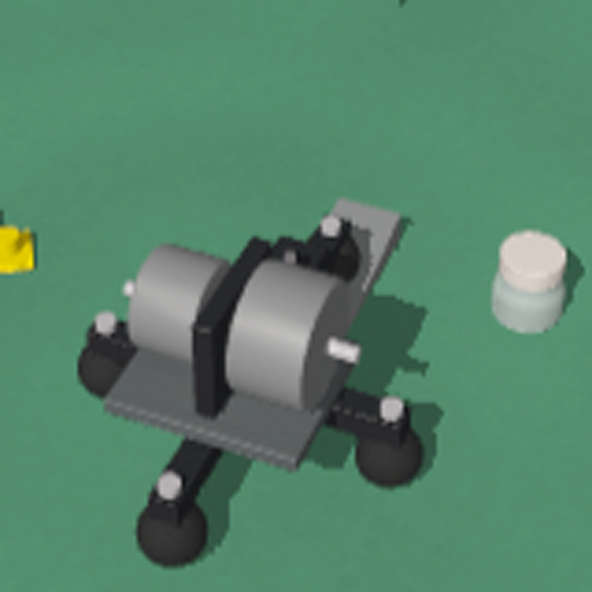

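View pics/top9.png

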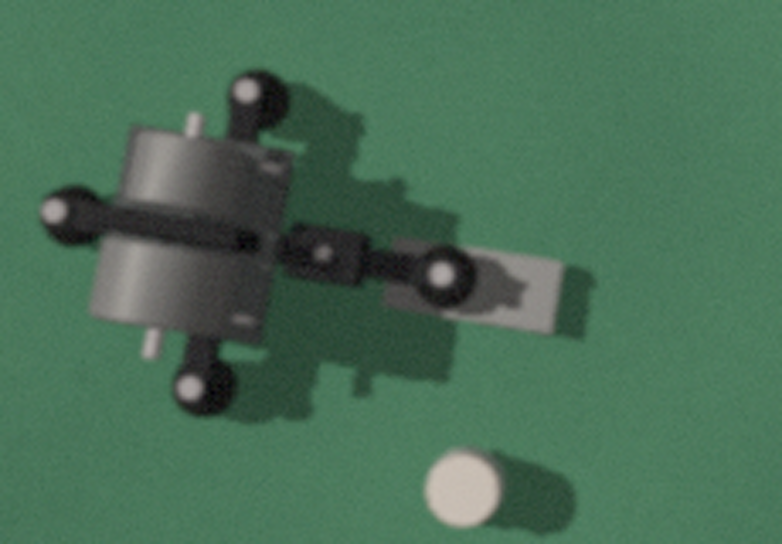

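Run:
```python
from h import *
P=lambda u,v,z:back("top",((u+.5)/3.4-.5+70,(v+.5)/3.4-.5+150),z)
f=P(444,277,.032);print("foot",f)
b=(P(565,263,.024)+P(554,332,.024))/2;t=(P(395,239,.002)+P(384,304,.002))/2
print("back",b,"tip",t,np.linalg.norm((b-t)[:2]))
d=(t-b)[:2];d/=np.linalg.norm(d);r=(f-b)[:2];print("from back",r@d,"in from tip",.12-r@d,"lat",d[0]*r[1]-d[1]*r[0])
A=proj("side",[[.557,.311,.029],[.557,.311,.022],[.557,.3113,.0215]]);print(A)
# template match drop of feet, raw scale
a=cv2.imread("pics/side2.png",0)
for n in (4,5,6,7,8,9):
    B=cv2.imread(f"pics/side{n}.png",0);o=[]
    for (x0,y0,x1,y1) in ((130,455,212,562),(352,390,428,490),(75,310,118,395)):
        T=B[y0:y1,x0:x1];S=a[y0-15:y1+15,x0-15:x1+15];R=cv2.matchTemplate(S,T,cv2.TM_CCOEFF_NORMED);l=cv2.minMaxLoc(R)[3]
        o.append(((15-l[0])/3.7,(15-l[1])/3.7))
    print(n,np.round(o,2).tolist())
# bystanders vs start
t0=cv2.imread("pics/top0.png");t9=cv2.imread("pics/top9f.png");D=cv2.absdiff(t0,t9).max(2);
for nme,(x0,y0,x1,y1) in dict(jar=(190,278,225,312),screw=(360,215,450,255),brk=(180,110,212,146)).items(): print(nme,D[y0:y1,x0:x1].mean())
```

```text
foot [0.51156264 0.05547657 0.032     ]
back [ 0.49708849 -0.02318534  0.024     ] tip [0.51698616 0.0960221  0.002     ] 0.12085665919758182
from back 0.07997149146008974 in from tip 0.04002850853991026 lat -0.0013258469701024275
[[226.45113392 280.6294538 ]
 [226.57457937 282.67763148]
 [226.54630893 282.92541253]]
4 [[0.0, 0.81], [0.0, 0.0], [0.0, 0.27]]
5 [[-0.27, 1.89], [-0.27, 0.54], [-0.27, 0.54]]
6 [[-0.54, 2.7], [-0.27, 0.54], [-0.54, 0.81]]
7 [[-0.54, 3.24], [-0.54, 0.81], [-0.54, 1.08]]
8 [[-0.54, 3.51], [-0.54, 0.81], [-0.54, 1.08]]
9 [[-0.54, 3.51], [-0.54, 0.81], [-0.54, 1.08]]
jar 3.0050420168067227
screw 7.689722222222223
brk 3.5026041666666665
```

View pics/top9f.png

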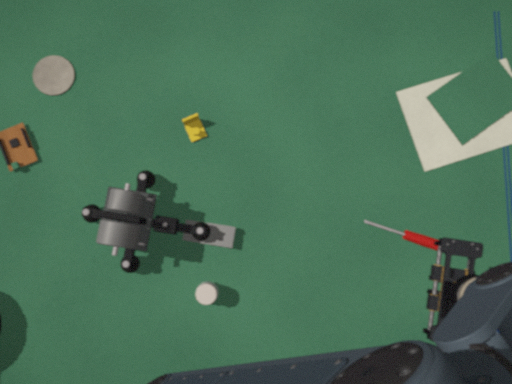

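Run:
```python
import cv2,numpy as np
a=cv2.imread("pics/side2.png",0)
for n in (4,5,6,7,8,9):
    B=cv2.imread(f"pics/side{n}.png",0);o=[]
    for (x0,y0,x1,y1) in ((130,455,212,562),(352,390,428,490),(75,310,118,395)):
        w=np.float32([[1,0,0],[0,1,2]])
        try:
            cc,w=cv2.findTransformECC(a[y0:y1,x0:x1],B[y0:y1,x0:x1],w,cv2.MOTION_TRANSLATION,(3,200,1e-6),None,5); o.append((w[:,2]/3.7).round(2).tolist())
        except cv2.error: o.append(None)
    print(n,o)
```

```text
4 [[-0.10999999940395355, 0.7300000190734863], [-0.10999999940395355, 0.15000000596046448], [-0.09000000357627869, 0.33000001311302185]]
5 [[-0.3400000035762787, 1.9299999475479126], [-0.2800000011920929, 0.4699999988079071], [-0.33000001311302185, 0.6399999856948853]]
6 [[-0.44999998807907104, 2.759999990463257], [-0.38999998569488525, 0.6899999976158142], [-0.46000000834465027, 0.7900000214576721]]
7 [[-0.5299999713897705, 3.3399999141693115], [-0.46000000834465027, 0.8299999833106995], [-0.550000011920929, 0.949999988079071]]
8 [[-0.5400000214576721, 3.450000047683716], [-0.5, 0.8700000047683716], [-0.5600000023841858, 0.949999988079071]]
9 [[-0.5400000214576721, 3.450000047683716], [-0.47999998927116394, 0.8399999737739563], [-0.5600000023841858, 0.9599999785423279]]
```

```bash
python3 -c "
from rig import *;print(job.hand_in());s=read_state();print(s['time_s'],s['force'])"
```

```text
the job is handed in; nothing more can be done
None
the job is handed in; nothing more can be done
```

I pushed the wedge, thin end first, under the front foot until the push force jumped. I then backed the arm clear and handed the job in at about 8 s; the hand-in reports no verdict. The wedge was only pushed on its back face with the two fingertips, steered about 4° to line up with the foot, and never lifted.

- **Wedge position:** the top camera puts the foot about 40 mm in from the tip and about 1 mm off the wedge's centre line. The arm's own position suggests 42 to 45 mm. 40 mm is the lower edge of the stated 40 to 50 mm, so the two only roughly agree.
- **Rear foot:** the push rose from about 6 N to 12 to 14 N, as expected once the rear foot is down. In the side picture the rear foot fell about 2.5 pixels relative to the left and right feet, roughly the 7 mm expected. It then stopped, and did not move when I let go.
- **Stand:** it shifted about 2 to 3 mm to its rear, mostly gradually as it levelled. The gripper did not touch it.
- **Other things:** the jar and bracket pictures are unchanged from the start. For the screwdriver, the arm and its shadow spoiled the comparison, but it looks unmoved in the last top view.

The wedge fit from the side camera stopped working near the end because the foot hid most of the wedge. I relied on the forces and the top picture instead.

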